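# Hold the filter cover ready over its screw holes

## Task

Take the plaster cast off the open dust extractor box and set it down gently, upright, in the model tray. Then pick up the aluminium cover plate and finish holding it still and level about 15 mm above the box's rim, its three holes straight above the three threaded holes, ready for a colleague to drive the screws: do not let the plate touch the box, do not put it down or let go, and leave the other things on the bench where they are.

Things in the scene. Friction and masses are not known exactly. Their poses are not given: they have to be found in the camera images.
- unit: small dust extractor filter box, white, fixed to the bench, 150 (its x) x 100 (its y) x 60 high; origin at the centre of its underside, z up. Its open top has a rim and, 2 below the rim, a flat filter 90 x 70 (floor of the opening at z = 58). A round grey hose stub is on its +x side, vent slots on its -x side (sizes in mm)
- unit_top (a point): centre of the box's top, level with the rim, 60 above its origin; axes as the box (sizes in mm)
- cover: loose aluminium cover plate, 150 (x) x 100 (y) x 4 thick, about 0.22 kg, lying flat, grip upwards; origin at the centre of its underside. In the middle of its top stands an upright black rib grip, 60 long (x), 14 wide (y), 36 high (top at z = 40). Three through holes of 10 diameter: a pair near the -x end, a single one near the +x end (sizes in mm)
- cast: plaster cast of a quarter jaw, a block 54 (x) x 24 (y) x 28 high with a row of six small teeth on top, 38 high in all, about 0.09 kg; origin at the centre of its underside; at first it stands on the filter of the box (sizes in mm)
- tray: flat open grey model tray, fixed, 150 (x) x 110 (y), walls 18 high and 4 thick, floor top 4 above the bench; origin at the centre of its underside (sizes in mm)
- thread0 (a point): threaded hole (6 bore in an 11 brass insert) in the box's rim, at x, y = (-60, +36) in the box's frame, at the rim's height (sizes in mm)
- hole0 (a point): hole of the cover plate, at x, y = (-60, +36) in the plate's frame, on its underside; belongs over thread0 (sizes in mm)
- thread1 (a point): threaded hole (6 bore in an 11 brass insert) in the box's rim, at x, y = (-60, -36) in the box's frame, at the rim's height (sizes in mm)
- hole1 (a point): hole of the cover plate, at x, y = (-60, -36) in the plate's frame, on its underside; belongs over thread1 (sizes in mm)
- thread2 (a point): threaded hole (6 bore in an 11 brass insert) in the box's rim, at x, y = (+60, 0) in the box's frame, at the rim's height (sizes in mm)
- hole2 (a point): hole of the cover plate, at x, y = (+60, 0) in the plate's frame, on its underside; belongs over thread2 (sizes in mm)
- carver: wax carver with a wooden handle, 155 long, 10 wide, 8 high; a bystander; origin under its middle (sizes in mm)
- handpiece: blue handpiece on a white rest, 145 long, 30 wide, 41 high; a bystander; origin under its middle (sizes in mm)
- disc_a: flat round steel mounting disc, 60 diameter, 5 thick; a bystander; origin under its middle (sizes in mm)
- disc_b: a second such disc; a bystander; origin under its middle
- waxpot: small clear jar with a white cap, 56 diameter, 50 high; a bystander; origin under its middle (sizes in mm)
- burs: wooden block 70 x 100 x 25 full of upright burs, 66 high in all; a bystander; origin under its middle (sizes in mm)
There are look-alikes about, which are no part of the job. Several things have the shape of the cover; the one meant has the colours described above.

How it is judged:
By the outcome, as a careful person would: the job done as asked, in the order asked, and still so for the second after the job is handed in, while the arm keeps its last pose, push and grip.
It also fails if it takes over 56 s, if anything falls off the work surface, if the arm or the gripper's body presses on something with over 40 N, if the wrist force passes 120 N, or if a joint passes its speed limit or range.

## Robot

A 7-joint arm with a two-finger parallel gripper is mounted at the origin on the work surface. World frame = base frame: x ahead of the robot, y to its left, z up, the work surface at z = 0. Lengths are in m, angles in rad, forces in N, time in s.
With the tool pointing down it reaches from about 0.425 to 0.925 m from the base axis. Payload 6.8 kg.
Tool frame: the origin (TCP) lies on the centre line of the jaws, within the pads' length; the fingertips stand 8 mm ahead of it and the grasp point (between the pads) lies 11 mm behind it; z points along the fingers, y is the line along which they close (so a half turn about z gives the same grasp; the last joint's range is limited). The gripper opens to 85 mm and grips with 20 to 120 N. Pads are 22 mm wide; open, the fingers measure 114 mm over their backs; the gripper's body (76 mm by 85 mm) begins 54 mm behind the grasp point. The pads swing forward as they close: fully open they stand 13 mm farther back than shut.
Start: joints at [-1.357, 0.477, 0.022, 1.555, -0.011, 1.109, -0.083], TCP at [0.213, 0.64, 0.203] pointing down, gripper open.
Joint ranges: [-2.96, 2.96], [-0.34, 2.1], [-1.41, 1.46], [0.24, 2.44], [-1.37, 4.51], [0.17, 1.92], [-2.96, 2.96]. Speed limits (rad/s): [2.39, 2.39, 3.14, 3.14, 3.14, 3.14, 3.14].

## Interface

Orientations are given as [roll, pitch, yaw] about the fixed x, y, z axes, in that order (R = Rz(yaw) Ry(pitch) Rx(roll)).
In Python, from workcell import read_state, camera, calibration, close_job gives the robot as it stands.
- The arm moves only by the tool carry_out, never from a script. Its argument "motion" is a list of rows, each a list of 7 numbers: the shift along the tool's x, y, z in m, then the turn, a rotation vector about the tool's x, y, z in rad, then the opening, from -1 (shut) to 1 (fully open). A call has 1 to 5 rows; each row is the pose to reach, as a shift and turn from the pose commanded when the call began, along the tool's axes at that moment; what a row does not reach only later rows make up. A row lasts 1/10 s, in which the tool goes at most 50 mm and 8.59 degrees, less where a joint would pass 70% of its speed; a pose out of reach is approached as far as the arm can. A call with a gripper value outside its range is refused whole. The fingers move at their own pace and stop on an object; the grip force is fixed at half the most. Time passes only in rows, so rows that repeat a pose let the fingers close. It gives the time, the measured TCP pose, the force, the opening and the grip force at its end, in the units of the state.
- read_state(): the state, without advancing time (a new reading comes with each control period).
- camera(name): name is "side" or "top" or "wrist"; returns the picture (384x512x3 uint8, red, green, blue); there is no depth.
- calibration(name): a dict with "K" (3x3 intrinsics, pixels), "R" (3x3) and "t" (3): a world point X has camera coordinates R X + t; the wrist camera has in their place "T_tool_cam" (4x4, takes a point from camera to tool coordinates, whose origin is the TCP and whose axes are the flange's). Camera axes: x right, y down, z forward; pixel columns grow to the right and rows downward; lengths in m; the calibration is good to about 2 mm. A picture is of the moment at which its call begins: read the wrist's pose just before it. calibration takes no time and is no camera call.
- close_job(): hands the job in; it is judged then, once.
The state is a dict: "t": time; "q": joint angles; "qvel": joint speeds; "effort": joint torques, N m; "eef_pos": TCP position; "orientation": TCP orientation; "wrist_force": force on the tool from outside, world axes, zero at the start; "ft_torque": the same for the moment, N m; "grip_width": opening from 0.0 (shut) to 1.0 (fully open); "finger_force": force on a finger pad.
Only numpy, scipy, OpenCV 4.12 (cv2) and the standard library are available. Lean on these libraries where they do the work, as an engineer would, in place of code of your own. Each camera call takes 0.05 s, during which the arm holds its last target. There are 200 camera calls.

## Working session

There is one attempt and no reset: what is moved stays moved. The work goes in short steps, Python scripts to look and compute and a tool call to move; the robot and the scene stay as the last step left them, time stands still between calls to the robot, and variables do not carry over. Pictures are saved under pics/ and viewed, at most 10 in all, crops included, and the job is handed in when it is done.

Besides the shell and the picture viewer there is one more tool, called after "Emit:" as name(argument=value, ...) on one line, values as JSON. carry_out: Moves the arm, as the interface text tells. Its arguments: {"type":"object","properties":{"motion":{"type":"array","items":{"type":"array","items":{"type":"number"}}}},"required":["motion"]}

```bash
mkdir -p pics; python3 - <<'E'
from workcell import *
import cv2,numpy as np
for n in("top","side"):
    cv2.imwrite(f"pics/{n}0.png",cv2.resize(camera(n)[:,:,::-1],(800,600),interpolation=cv2.INTER_CUBIC))
    c=calibration(n);print(n,np.round(c["K"],1).tolist(),np.round(c["R"],3).tolist(),np.round(c["t"],3), np.round(-c["R"].T@c["t"],3))
print(calibration("wrist"))
s=read_state();print(s["t"],s["eef_pos"],s["orientation"],s["grip_width"])
E
```

```text
top [[447.4, 0.0, 258.3], [0.0, 447.4, 185.2], [0.0, 0.0, 1.0]] [[-0.003, -1.0, -0.01], [-0.998, 0.004, -0.066], [0.066, 0.01, -0.998]] [-0.059  0.515  1.387] [ 0.423 -0.074  1.417]
side [[433.7, 0.0, 259.6], [0.0, 433.7, 190.7], [0.0, 0.0, 1.0]] [[0.976, 0.217, -0.004], [0.12, -0.555, -0.823], [-0.181, 0.803, -0.568]] [-0.51 -0.05  1.68] [ 0.808 -1.266  0.911]
{'K': array([[322.84485488,   0.        , 254.10147569],
       [  0.        , 322.84485488, 190.77313214],
       [  0.        ,   0.        ,   1.        ]]), 'T_tool_cam': array([[ 3.71444499e-04, -9.53094077e-01, -3.02673986e-01,
         7.76305237e-02],
       [ 9.99999831e-01,  2.18713728e-04,  5.38499127e-04,
        -1.37061492e-03],
       [-4.47041373e-04, -3.02674135e-01,  9.53093998e-01,
        -1.71016631e-01],
       [ 0.00000000e+00,  0.00000000e+00,  0.00000000e+00,
         1.00000000e+00]])}
0.1 [0.2133189  0.63979303 0.20200728] [-3.13992320e+00  1.50140595e-04  2.81981112e+00] 0.9995027322233775
```

View pics/top0.png

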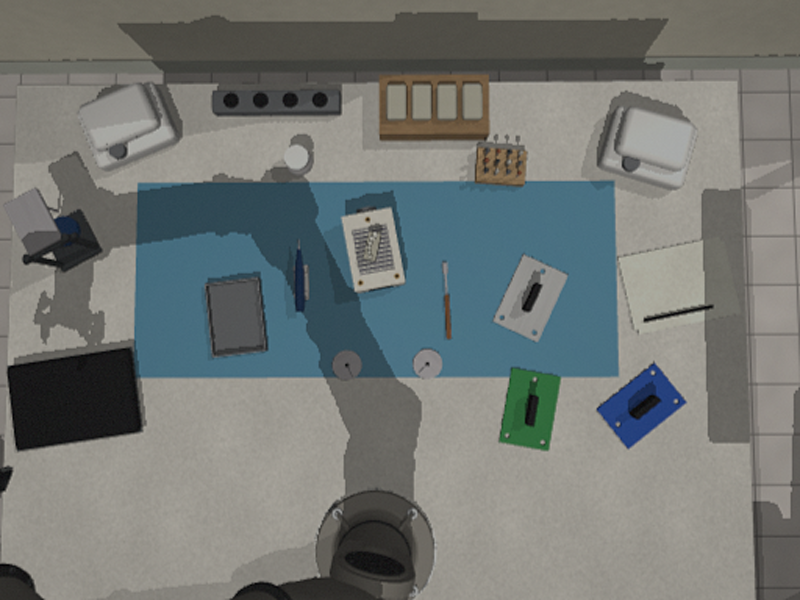

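View pics/side0.png

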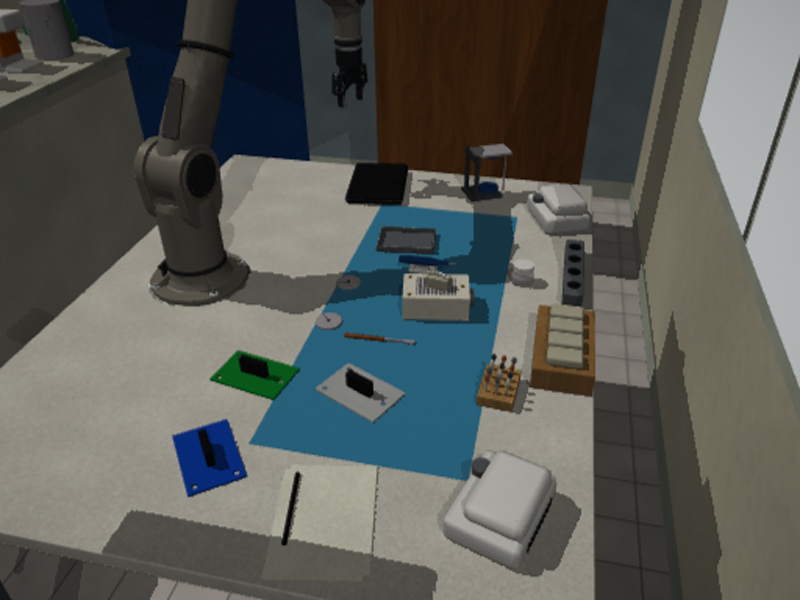

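The top view (800x600) shows the box with the cast at about (373,248), the tray at (237,315) and the aluminium cover at (531,298). The green and blue covers are look-alikes. The box inserts are at (367,219), (360,283) and (398,276). The cover's holes are near (502,316), (535,333) and (548,262).

```bash
cat > h.py <<'E'
from workcell import *
import cv2,numpy as np
from scipy.spatial.transform import Rotation as Ro
S=512/800
def cam(n):
    c=calibration(n)
    if n!="wrist": return c["K"],c["R"],c["t"]
    s=read_state();Rt=Ro.from_euler("xyz",s["orientation"]).as_matrix();T=c["T_tool_cam"]
    R=Rt@T[:3,:3];p=Rt@T[:3,3]+np.array(s["eef_pos"])
    return c["K"],R.T,-R.T@p
def back(C,px,z):
    K,R,t=C;px=np.atleast_2d(np.array(px,float))
    d=(R.T@np.linalg.solve(K,np.c_[px,np.ones(len(px))].T)).T;o=-R.T@t
    return o+d*((z-o[2])/d[:,2])[:,None]
def proj(C,X):
    K,R,t=C;p=(K@(R@np.atleast_2d(X).T+t[:,None])).T;return p[:,:2]/p[:,2:]
H=np.array([[-60,36],[-60,-36],[60,0.]])/1000
def fit(local,world):
    "2D rigid fit -> x,y,yaw,residual mm"
    a=np.asarray(local)@[1,1j];b=np.asarray(world)[:,:2]@[1,1j]
    ph=np.angle(np.sum(np.conj(a-a.mean())*(b-b.mean())));o=b.mean()-np.exp(1j*ph)*a.mean()
    return o.real.round(4),o.imag.round(4),ph.round(4),(abs(o+np.exp(1j*ph)*a-b)*1000).round(1)
def go(pos,yaw):
    "shift and turn, tool axes, to a tool-down pose (yaw = direction of tool x)"
    s=read_state();R=Ro.from_euler("xyz",s["orientation"]);T=Ro.from_euler("xyz",[np.pi,0,yaw])
    print("to",np.round(pos,4),round(yaw,3),"shift",R.inv().apply(np.array(pos)-s["eef_pos"]).round(4),"turn",(R.inv()*T).as_rotvec().round(4))
E
python3 - <<'E'
from h import *
C=cam("top")
f=lambda p:(np.array(p)+.5)*S-.5
B=back(C,f([[360,283],[398,276],[367,219]]),.06);print("box",B.round(3).tolist(),fit(H,B))
V=back(C,f([[502,316],[535,333],[548,262]]),.004);print("cover",V.round(3).tolist(),fit(H,V))
T=back(C,f([[206,281],[261,273],[267,349],[213,356]]),.018);print("tray",T.round(3).tolist(),T.mean(0))
print("cast",back(C,f([[367,260],[380,228]]),.09).round(3).tolist())
go([.56,.02,.27],2.82)
E
```

```text
box [[0.525, 0.025, 0.06], [0.538, -0.049, 0.06], [0.651, 0.011, 0.06]] (np.float64(0.5911), np.float64(-0.0008), np.float64(0.1908), array([1.5, 2. , 0.9]))
cover [[0.461, -0.258, 0.004], [0.427, -0.324, 0.004], [0.57, -0.353, 0.004]] (np.float64(0.5042), np.float64(-0.3204), np.float64(-0.4586), array([ 6.1,  7.8, 13.7]))
tray [[0.534, 0.338, 0.018], [0.549, 0.227, 0.018], [0.397, 0.214, 0.018], [0.383, 0.322, 0.018]] [0.46569403 0.27511851 0.018     ]
cast [[0.567, 0.009, 0.09], [0.628, -0.016, 0.09]]
to [0.56 0.02 0.27] 2.82 shift [-0.5249 -0.4785 -0.0671] turn [-0.0017  0.0001 -0.0002]
```

Emit:
carry_out(motion=[[-0.037, -0.033, -0.005, 0, 0, 0, 1], [-0.074, -0.067, -0.01, 0, 0, 0, 1], [-0.11, -0.1, -0.014, 0, 0, 0, 1], [-0.147, -0.134, -0.02, 0, 0, 0, 1], [-0.184, -0.167, -0.025, 0, 0, 0, 1]])

```text
t: 0.6
eef_pos: [0.3355, 0.422, 0.2278]
orientation: [-3.141, -0.0, 2.82]
wrist_force: [0.5, 0.0, 0.1]
grip_width: 1.002
finger_force: 0.0
```

Emit:
carry_out(motion=[[-0.037, -0.033, -0.005, 0, 0, 0, 1], [-0.074, -0.067, -0.01, 0, 0, 0, 1], [-0.11, -0.1, -0.014, 0, 0, 0, 1], [-0.147, -0.134, -0.02, 0, 0, 0, 1], [-0.184, -0.167, -0.025, 0, 0, 0, 1]])

```text
t: 1.1
eef_pos: [0.4569, 0.2059, 0.253]
orientation: [3.141, -0.0, 2.82]
wrist_force: [1.2, 0.2, -0.2]
grip_width: 1.002
finger_force: 0.0
```

Emit:
carry_out(motion=[[-0.037, -0.033, -0.005, 0, 0, 0, 1], [-0.074, -0.067, -0.01, 0, 0, 0, 1], [-0.11, -0.1, -0.014, 0, 0, 0, 1], [-0.147, -0.134, -0.018, 0, 0, 0, 1], [-0.157, -0.144, -0.018, 0, 0, 0, 1]])

```text
t: 1.6
eef_pos: [0.5616, 0.0152, 0.2713]
orientation: [-3.14, 0.002, 2.812]
wrist_force: [-0.1, 0.3, 0.3]
grip_width: 0.997
finger_force: 0.0
```

Emit:
carry_out(motion=[[0, 0, 0, 0, 0, 0, 1], [0, 0, 0, 0, 0, 0, 1]])

```text
t: 1.8
eef_pos: [0.5594, 0.0223, 0.2703]
orientation: [-3.142, -0.001, 2.82]
wrist_force: [-0.7, -0.2, -0.2]
grip_width: 1.001
finger_force: 0.0
```

```bash
python3 - <<'E'
from h import *
s=read_state();print(s["t"],s["eef_pos"].__repr__(),np.abs(s["qvel"]).max())
C=cam("wrist");np.savez("w1.npz",K=C[0],R=C[1],t=C[2])
cv2.imwrite("pics/w1.png",cv2.resize(camera("wrist")[:,:,::-1],(800,600),interpolation=cv2.INTER_CUBIC))
E
```

```text
1.8 array([0.55938802, 0.02229273, 0.27025641]) 0.02279782793072786
```

View pics/w1.png

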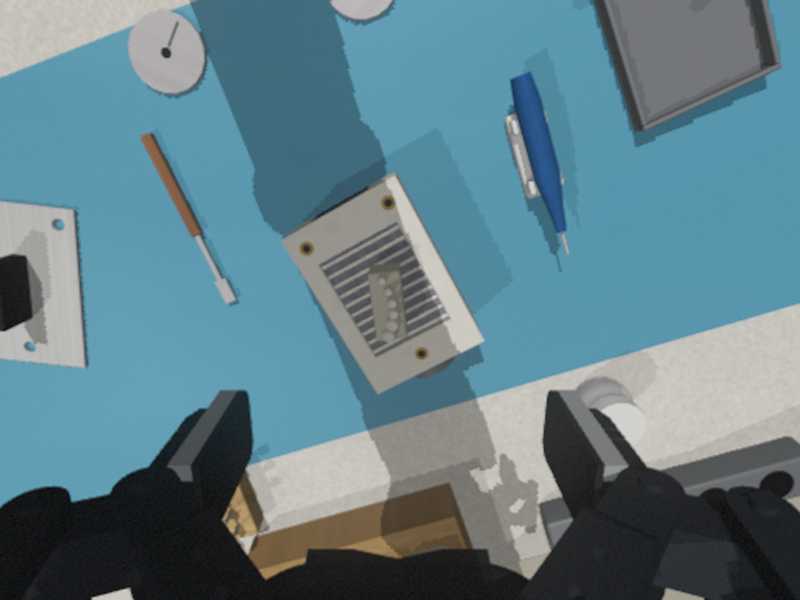

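The wrist view shows the box inserts at (388,203), (306,248) and (421,353). The cast is at about (387,303), with its long axis nearly vertical in the image. I'll refine both.

```bash
python3 - <<'E'
from h import *
im=cv2.imread("pics/w1.png");C=tuple(np.load("w1.npz")[k] for k in "KRt")
hsv=cv2.cvtColor(im,cv2.COLOR_BGR2HSV);P=[]
for u,v in[(388,203),(306,248),(421,353)]:
    w=hsv[v-13:v+14,u-13:u+14].astype(int);m=((w[...,1]>80)|(w[...,2]<90))
    y,x=np.nonzero(m);P.append([x.mean()+u-13,y.mean()+v-13]);print(len(x),np.round(P[-1],1))
f=lambda p:(np.array(p)+.5)*S-.5
B=back(C,f(P),.06);print(fit(H[:3],B))
cv2.imwrite("pics/w1c.png",cv2.resize(im[240:370,320:480],(800,650),interpolation=cv2.INTER_CUBIC)[:600])
E
```

```text
150 [387.7 202.4]
135 [306.  248.2]
110 [421.1 353.2]
(np.float64(0.5919), np.float64(0.0001), np.float64(0.1849), array([0. , 0.1, 0.1]))
```

View pics/w1c.png

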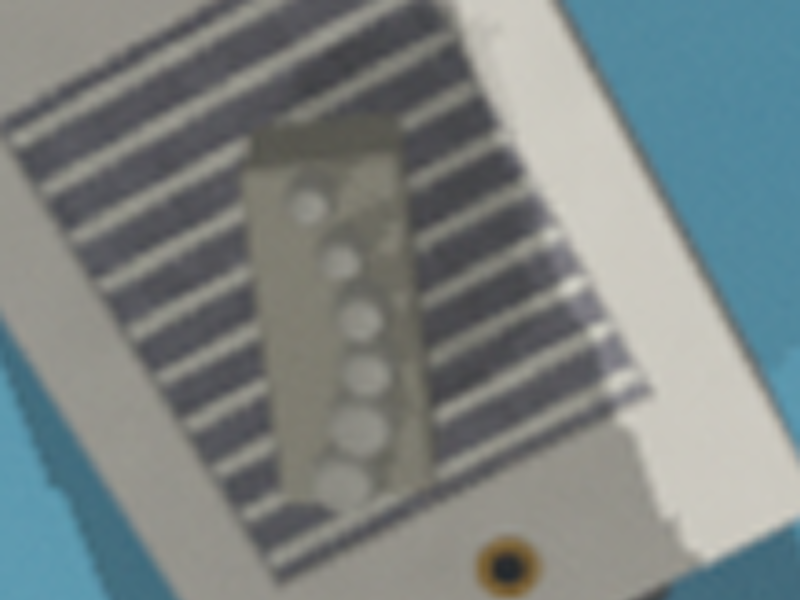

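The cast's top face corners in the crop are (245,172), (402,155), (435,482) and (280,500).

```bash
python3 - <<'E'
from h import *
C=tuple(np.load("w1.npz")[k] for k in "KRt")
f=lambda p:(np.array(p)+.5)*S-.5
q=f(np.array([[245,172],[402,155],[435,482],[280,500]])/5+[320,240])
W=back(C,q,.086);print(W.round(3).tolist(),[np.linalg.norm(W[i]-W[i-1]).round(4) for i in range(4)])
r=fit(np.array([[-27,12.],[-27,-12],[27,-12],[27,12]])/1000,W);print(r)
r2=fit(np.array([[-27,-12.],[-27,12],[27,12],[27,-12]])/1000,W);print(r2)
c=W.mean(0);d=W[2]+W[3]-W[0]-W[1];y=np.arctan2(d[1],d[0]);print(c,y)
go([c[0],c[1],.12],y+np.pi)
go([c[0],c[1],.072],y+np.pi)
E
```

```text
[[0.568, -0.004, 0.086], [0.573, 0.019, 0.086], [0.623, 0.008, 0.086], [0.618, -0.016, 0.086]] [np.float64(0.0516), np.float64(0.023), np.float64(0.0513), np.float64(0.0237)]
(np.float64(0.5957), np.float64(0.0018), np.float64(-0.2348), array([23.7, 23.4, 24.1, 23.7]))
(np.float64(0.5957), np.float64(0.0018), np.float64(-0.2243), array([1.6, 1.2, 1.6, 1. ]))
[0.595747   0.00176059 0.086     ] -0.228504264765516
to [0.5957 0.0018 0.12  ] 2.913 shift [-0.0416 -0.0088  0.1503] turn [ 0.0002 -0.0013 -0.0915]
to [0.5957 0.0018 0.072 ] 2.913 shift [-0.0416 -0.0088  0.1983] turn [ 0.0002 -0.0013 -0.0915]
```

Emit:
carry_out(motion=[[-0.02, -0.004, 0.04, 0, 0, -0.05, 1], [-0.035, -0.008, 0.08, 0, 0, -0.092, 1], [-0.042, -0.009, 0.12, 0, 0, -0.092, 1], [-0.042, -0.009, 0.15, 0, 0, -0.092, 1], [-0.042, -0.009, 0.15, 0, 0, -0.092, 1]])

```text
t: 2.35
eef_pos: [0.593, 0.0019, 0.1164]
orientation: [-3.139, -0.009, 2.915]
wrist_force: [-1.0, 0.4, 0.3]
grip_width: 1.004
finger_force: 0.0
```

Emit:
carry_out(motion=[[0, 0, 0.016, 0, 0, 0, 1], [0, 0, 0.032, 0, 0, 0, 1], [0, 0, 0.042, 0, 0, 0, 1], [0, 0, 0.048, 0, 0, 0, 1], [0, 0, 0.048, 0, 0, 0, 1]])

```text
t: 2.85
eef_pos: [0.5968, 0.0004, 0.073]
orientation: [3.141, -0.0, 2.913]
wrist_force: [-0.7, -0.8, -0.1]
grip_width: 1.0
finger_force: 0.0
```

Emit:
carry_out(motion=[[0, 0, 0, 0, 0, 0, 0], [0, 0, 0, 0, 0, 0, -0.6], [0, 0, 0, 0, 0, 0, -1], [0, 0, 0, 0, 0, 0, -1], [0, 0, 0, 0, 0, 0, -1]])

```text
t: 3.35
eef_pos: [0.597, -0.0003, 0.0729]
orientation: [3.142, 0.0, 2.912]
wrist_force: [-0.2, -0.2, -0.5]
grip_width: 0.145
finger_force: 0.0
```

Emit:
carry_out(motion=[[0, 0, 0, 0, 0, 0, -1], [0, 0, 0, 0, 0, 0, -1], [0, 0, 0, 0, 0, 0, -1]])

```text
t: 3.65
eef_pos: [0.5969, -0.0002, 0.0728]
orientation: [-3.142, -0.0, 2.912]
wrist_force: [0.0, 0.0, -0.1]
grip_width: -0.003
finger_force: 0.0
```

The gripper closed fully, so it missed the cast. I'll take a look.

```bash
python3 - <<'E'
from h import *
C=cam("wrist");a=camera("wrist");b=camera("side")
s=read_state();print(s["eef_pos"],proj(C,[.5957,.0018,.086])/S)
cv2.imwrite("pics/w2.png",np.vstack([cv2.resize(a,(400,300)),cv2.resize(b[120:270,200:400],(400,300),interpolation=cv2.INTER_CUBIC)])[:,:,::-1])
E
```

```text
[ 5.96884218e-01 -2.01950979e-04  7.27518223e-02] [[405.68545986 370.24157356]]
```

View pics/w2.png

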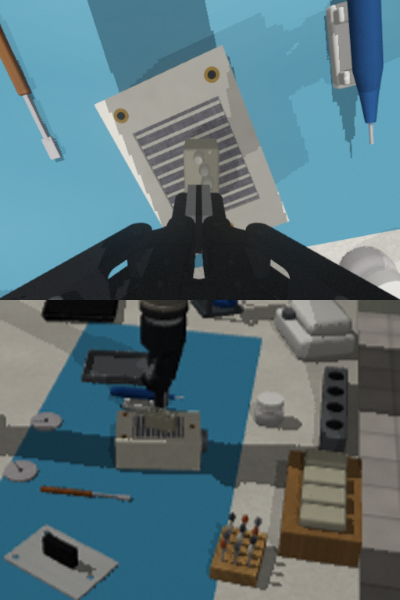

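```bash
python3 - <<'E'
from h import *
C=cam("wrist");K=C[0]
R=np.array([[np.cos(.1849),-np.sin(.1849)],[np.sin(.1849),np.cos(.1849)]])
X=H@R.T+[.5919,.0001]
print("pred threads, 400px:",(proj(C,np.c_[X,[.06]*3])/512*400).round(1).tolist())
f=lambda p:np.array(p)/400*512
for z in(.03,.05,.06,.07):
    B=back(C,f([[211,74],[122,116]]),z);print(z,np.linalg.norm(B[0]-B[1]),B[:,:2].round(4).tolist())
T=cam("top");print("top px pred tip/tcp",X.round(4).tolist())
s=read_state();Rt=Ro.from_euler("xyz",s["orientation"])
for d in(-.03,-.011,0,.008): print(d,(proj(C,np.array(s["eef_pos"])+Rt.apply([0,0,d]))/512*400).round(1))
E
```

```text
pred threads, 400px: [[211.7, 74.1], [121.2, 115.3], [227.5, 227.0]]
0.03 0.08291945239795441 [[0.527, 0.0253], [0.5433, -0.056]]
0.05 0.07516189313417465 [[0.5264, 0.0244], [0.5412, -0.0493]]
0.06 0.07128311350228479 [[0.5261, 0.024], [0.5402, -0.0459]]
0.07 0.06740433387039489 [[0.5259, 0.0236], [0.5391, -0.0425]]
top px pred tip/tcp [[0.5263, 0.0245], [0.5395, -0.0463], [0.6509, 0.0111]]
-0.03 [[200.5 199.2]]
-0.011 [[200.3 185.8]]
0 [[200.2 179.2]]
0.008 [[200.1 174.9]]
```

```bash
python3 - <<'E'
from h import *
a=camera("wrist");b=camera("side")
r=lambda i:cv2.resize(i,(800,300),interpolation=cv2.INTER_CUBIC)
cv2.imwrite("pics/w3.png",np.vstack([r(a[165:270,120:400]),r(b[130:190,240:400])])[:,:,::-1])
C=cam("wrist");s=read_state();Rt=Ro.from_euler("xyz",s["orientation"])
q=lambda p:((p-[120,165])*[800/280,300/105]).round(0)
for d in(-.04,-.03,-.02,-.011,0,.008): print(d,[q(proj(C,np.array(s["eef_pos"])+Rt.apply([x,0,d]))) .tolist()for x in(0,.011)])
print("side tip",[((proj(cam("side"),[.5969,0,z])-[240,130])*5).round().tolist() for z in(.065,.09,.1)])
E
```

```text
-0.04 [[[391.0, 288.0]], [[391.0, 226.0]]]
-0.03 [[[391.0, 257.0]], [[391.0, 199.0]]]
-0.02 [[[390.0, 230.0]], [[390.0, 174.0]]]
-0.011 [[[390.0, 208.0]], [[390.0, 155.0]]]
0 [[[389.0, 184.0]], [[389.0, 133.0]]]
0.008 [[[389.0, 168.0]], [[389.0, 119.0]]]
side tip [[[200.0, 259.0]], [[200.0, 229.0]], [[201.0, 217.0]]]
```

View pics/w3.png

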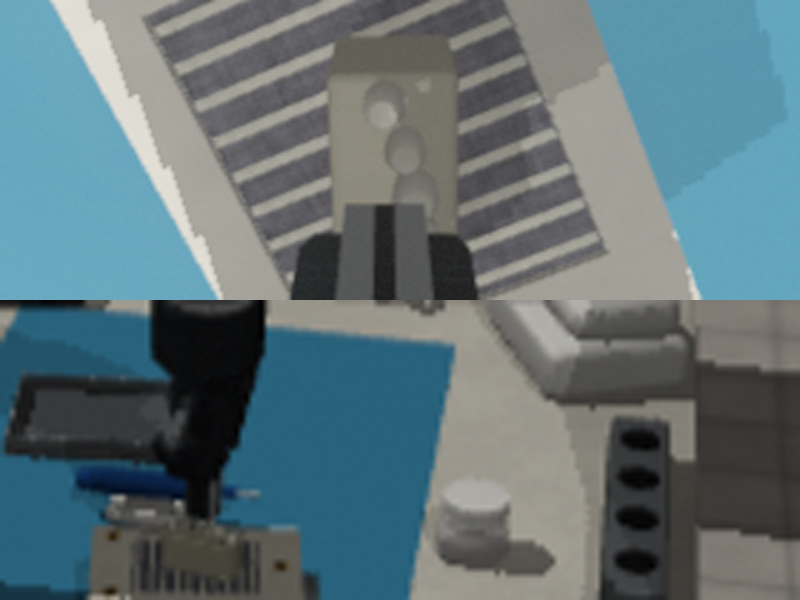

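The fingertips stand about 30 mm above the TCP height: both views put them at z ≈ 0.103, just above the teeth. The real tips are therefore about 38 mm farther back than stated. The cast hasn't moved. I'll reopen, go about 34 mm lower and grip again.

Emit:
carry_out(motion=[[0, 0, 0, 0, 0, 0, 1], [0, 0, 0, 0, 0, 0, 1], [0, 0, 0, 0, 0, 0, 1], [0, 0, 0, 0, 0, 0, 1], [0, 0, 0, 0, 0, 0, 1]])

```text
t: 4.35
eef_pos: [0.5969, -0.0002, 0.0728]
orientation: [-3.142, -0.0, 2.912]
wrist_force: [0.9, 0.0, -0.7]
grip_width: 0.846
finger_force: 0.0
```

Emit:
carry_out(motion=[[0, 0, 0, 0, 0, 0, 1], [0, 0, 0.01, 0, 0, 0, 1], [0, 0, 0.02, 0, 0, 0, 1], [0, 0, 0.03, 0, 0, 0, 1], [0, 0, 0.034, 0, 0, 0, 1]])

```text
t: 4.85
eef_pos: [0.5958, -0.0002, 0.037]
orientation: [-3.141, -0.002, 2.912]
wrist_force: [-0.3, 0.1, -0.6]
grip_width: 1.001
finger_force: 0.0
```

Emit:
carry_out(motion=[[0, 0, 0, 0, 0, 0, 0.5], [0, 0, 0, 0, 0, 0, 0], [0, 0, 0, 0, 0, 0, -0.2], [0, 0, 0, 0, 0, 0, -0.4], [0, 0, 0, 0, 0, 0, -1]])

```text
t: 5.35
eef_pos: [0.5975, -0.0002, 0.0395]
orientation: [3.141, 0.001, 2.912]
wrist_force: [0.2, 0.6, -0.9]
grip_width: 0.267
finger_force: 58.8
```

Emit:
carry_out(motion=[[0, 0, 0, 0, 0, 0, -1], [0, 0, 0, 0, 0, 0, -1], [0, 0, 0, 0, 0, 0, -1]])

```text
t: 5.65
eef_pos: [0.5975, -0.0002, 0.0395]
orientation: [3.141, 0.001, 2.912]
wrist_force: [0.1, -0.2, 5.2]
grip_width: 0.266
finger_force: 59.4
```

The cast is gripped at 22.6 mm with 59 N. Next is the lift and the move to the tray.

Emit:
carry_out(motion=[[0, 0, -0.01, 0, 0, 0, -1], [0, 0, -0.03, 0, 0, 0, -1], [0, 0, -0.06, 0, 0, 0, -1], [0, 0, -0.09, 0, 0, 0, -1], [0, 0, -0.1, 0, 0, 0, -1]])

```text
t: 6.15
eef_pos: [0.5985, -0.0004, 0.142]
orientation: [3.14, 0.004, 2.911]
wrist_force: [-0.4, -0.3, -1.0]
grip_width: 0.264
finger_force: 58.8
```

```bash
python3 - <<'E'
from h import *
print(read_state()["wrist_force"])
go([.466,.275,.12],2.913)
E
```

```text
[-0.36582073 -0.32287363 -1.01229957]
to [0.466 0.275 0.12 ] 2.913 shift [0.1919 0.2379 0.0216] turn [ 0.0015  0.0042 -0.0015]
```

Emit:
carry_out(motion=[[0.02, 0.025, 0, 0, 0, 0, -1], [0.05, 0.062, 0, 0, 0, 0, -1], [0.08, 0.1, 0, 0, 0, 0, -1], [0.11, 0.137, 0.005, 0, 0, 0, -1], [0.137, 0.17, 0.01, 0, 0, 0, -1]])

```text
t: 6.65
eef_pos: [0.5004, 0.1986, 0.1283]
orientation: [3.142, -0.001, 2.913]
wrist_force: [0.4, 0.3, 0.6]
grip_width: 0.261
finger_force: 58.9
```

Emit:
carry_out(motion=[[0.022, 0.026, 0.005, 0, 0, 0, -1], [0.042, 0.052, 0.01, 0, 0, 0, -1], [0.053, 0.066, 0.01, 0, 0, 0, -1], [0.055, 0.068, 0.01, 0, 0, 0, -1], [0.055, 0.068, 0.01, 0, 0, 0, -1]])

```text
t: 7.15
eef_pos: [0.4639, 0.2748, 0.1185]
orientation: [-3.141, -0.0, 2.913]
wrist_force: [0.3, -0.2, -0.2]
grip_width: 0.263
finger_force: 58.9
```

```bash
python3 - <<'E'
from h import *
C=cam("wrist");a=camera("wrist");b=camera("side");s=read_state();print(s["eef_pos"],s["t"])
np.savez("w4.npz",K=C[0],R=C[1],t=C[2])
cv2.imwrite("pics/w4.png",np.hstack([cv2.resize(a,(480,360)),cv2.resize(b[100:200,200:289],(320,360),interpolation=cv2.INTER_CUBIC)])[:,:,::-1])
E
```

```text
[0.46483726 0.27355318 0.11875306] 7.25
```

View pics/w4.png

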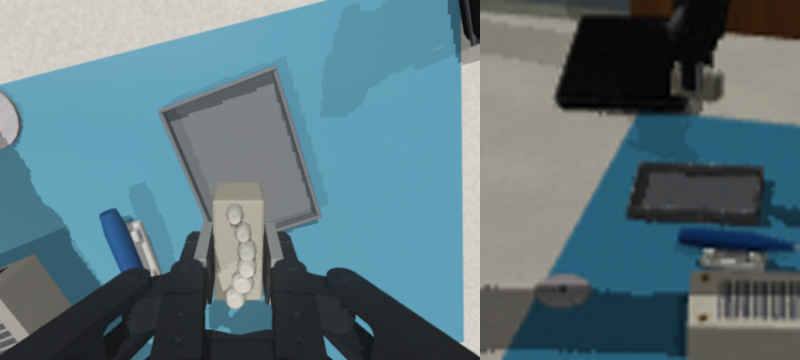

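The cast is held upright. The tray's rim corners are at (162,108), (277,68) and (320,215) in the 480-px picture.

```bash
python3 - <<'E'
from h import *
C=tuple(np.load("w4.npz")[k] for k in "KRt")
W=back(C,np.array([[162,108],[277,68],[320,215]])/480*512,.018);print(W.round(4).tolist(),(W[0]+W[2])/2,np.linalg.norm(np.diff(W,axis=0),axis=1),np.arctan2(*(W[2]-W[1])[1::-1]))
c=(W[0]+W[2])/2
go([c[0],c[1],-.0135],2.913)
E
```

```text
[[0.3933, 0.2214, 0.018], [0.3837, 0.3257, 0.018], [0.5261, 0.3412, 0.018]] [0.45967654 0.28127939 0.018     ] [0.1047892  0.14317887] 0.1079577804214546
to [ 0.4597  0.2813 -0.0135] 2.913 shift [0.0068 0.0064 0.1322] turn [-0.0008  0.0004 -0.0033]
```

Emit:
carry_out(motion=[[0.003, 0.003, 0.03, 0, 0, 0, -1], [0.003, 0.003, 0.06, 0, 0, 0, -1], [0.003, 0.003, 0.09, 0, 0, 0, -1], [0.003, 0.003, 0.11, 0, 0, 0, -1], [0.003, 0.003, 0.116, 0, 0, 0, -1]])

```text
t: 7.75
eef_pos: [0.4615, 0.2763, 0.0009]
orientation: [-3.138, -0.002, 2.909]
wrist_force: [-0.7, 0.7, -0.6]
grip_width: 0.263
finger_force: 58.9
```

Emit:
carry_out(motion=[[0, 0, 0.003, 0, 0, 0, -1], [0, 0, 0.006, 0, 0, 0, -1], [0, 0, 0.009, 0, 0, 0, -1], [0, 0, 0.012, 0, 0, 0, -1], [0, 0, 0.013, 0, 0, 0, -1]])

```text
t: 8.25
eef_pos: [0.462, 0.2791, -0.01]
orientation: [3.141, 0.0, 2.912]
wrist_force: [0.1, -0.4, -0.7]
grip_width: 0.269
finger_force: 58.9
```

Emit:
carry_out(motion=[[0, 0, 0, 0, 0, 0, -1], [0, 0, 0, 0, 0, 0, -1]])

```text
t: 8.45
eef_pos: [0.462, 0.279, -0.01]
orientation: [3.141, 0.0, 2.912]
wrist_force: [0.7, -0.3, -0.7]
grip_width: 0.266
finger_force: 58.9
```

Steps of 1 mm until contact.

Emit:
carry_out(motion=[[0, 0, 0.001, 0, 0, 0, -1], [0, 0, 0.002, 0, 0, 0, -1], [0, 0, 0.003, 0, 0, 0, -1], [0, 0, 0.0035, 0, 0, 0, -1], [0, 0, 0.0035, 0, 0, 0, -1]])

```text
t: 8.95
eef_pos: [0.4619, 0.2788, -0.0138]
orientation: [-3.141, -0.0, 2.912]
wrist_force: [0.4, -0.1, -0.3]
grip_width: 0.266
finger_force: 58.9
```

Emit:
carry_out(motion=[[0, 0, 0.0005, 0, 0, 0, -1], [0, 0, 0.0005, 0, 0, 0, -1], [0, 0, 0.001, 0, 0, 0, -1], [0, 0, 0.001, 0, 0, 0, -1]])

```text
t: 9.35
eef_pos: [0.462, 0.2789, -0.0146]
orientation: [3.141, 0.0, 2.912]
wrist_force: [0.1, 0.1, 1.3]
grip_width: 0.267
finger_force: 59.2
```

Emit:
carry_out(motion=[[0, 0, 0.0005, 0, 0, 0, -1], [0, 0, 0.0005, 0, 0, 0, -0.4], [0, 0, 0.0005, 0, 0, 0, -0.3], [0, 0, 0.0005, 0, 0, 0, -0.2], [0, 0, 0.0005, 0, 0, 0, -0.1]])

```text
t: 9.85
eef_pos: [0.4619, 0.2789, -0.0153]
orientation: [-3.142, -0.0, 2.912]
wrist_force: [-0.0, -0.8, -1.0]
grip_width: 0.452
finger_force: 0.0
```

Emit:
carry_out(motion=[[0, 0, -0.002, 0, 0, 0, 0], [0, 0, -0.015, 0, 0, 0, 0.1], [0, 0, -0.04, 0, 0, 0, 0.2], [0, 0, -0.08, 0, 0, 0, 0.5], [0, 0, -0.12, 0, 0, 0, 1]])

```text
t: 10.35
eef_pos: [0.4616, 0.2784, 0.1067]
orientation: [-3.141, -0.0, 2.912]
wrist_force: [0.6, 1.0, 1.1]
grip_width: 0.895
finger_force: 0.0
```

Emit:
carry_out(motion=[[0, 0, -0.04, 0, 0, 0, 1], [0, 0, -0.08, 0, 0, 0, 1], [0, 0, -0.12, 0, 0, 0, 1]])

```text
t: 10.65
eef_pos: [0.4617, 0.2784, 0.2276]
orientation: [3.141, 0.0, 2.911]
wrist_force: [0.4, 0.0, -0.3]
grip_width: 0.998
finger_force: 0.0
```

```bash
python3 - <<'E'
from h import *
C=cam("wrist");a=camera("wrist")
cv2.imwrite("pics/w5.png",cv2.resize(a,(600,450))[:,:,::-1])
go([.504,-.27,.23],2.68)
E
```

```text
to [ 0.504 -0.27   0.23 ] 2.68 shift [-1.638e-01 -5.269e-01  5.000e-04] turn [0.01   0.0053 0.2307]
```

View pics/w5.png

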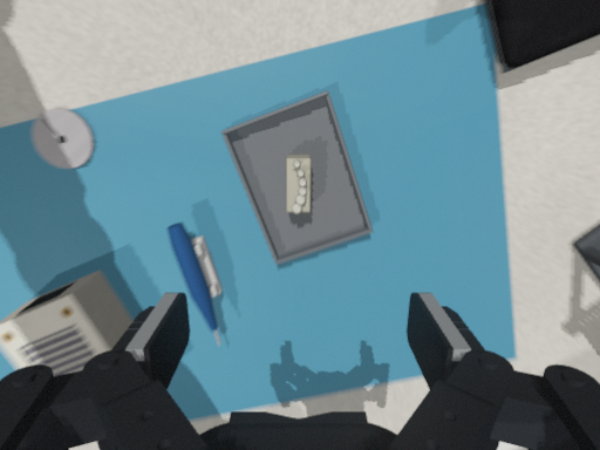

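The cast stands upright in the tray, at (298,185). Now to the cover.

Emit:
carry_out(motion=[[-0.013, -0.043, 0, 0, 0, 0, 1], [-0.027, -0.09, 0, 0, 0, 0, 1], [-0.041, -0.137, 0, 0, 0, 0, 1], [-0.055, -0.184, 0, 0, 0, 0, 1], [-0.07, -0.231, 0, 0, 0, 0, 1]])

```text
t: 11.2
eef_pos: [0.477, 0.036, 0.2256]
orientation: [3.14, 0.001, 2.912]
wrist_force: [1.7, 0.1, 0.5]
grip_width: 1.001
finger_force: 0.0
```

Emit:
carry_out(motion=[[-0.014, -0.047, 0, 0, 0, 0.046, 1], [-0.028, -0.094, 0, 0, 0, 0.092, 1], [-0.042, -0.141, 0, 0, 0, 0.138, 1], [-0.056, -0.188, 0, 0, 0, 0.184, 1], [-0.07, -0.231, 0, 0, 0, 0.23, 1]])

```text
t: 11.7
eef_pos: [0.4925, -0.2053, 0.2257]
orientation: [3.141, 0.001, 2.679]
wrist_force: [1.1, 0.3, -0.6]
grip_width: 1.006
finger_force: 0.0
```

```bash
python3 - <<'E'
from h import *
go([.504,-.32,.23],2.68)
E
```

```text
to [ 0.504 -0.32   0.23 ] 2.68 shift [-0.0615 -0.0975 -0.0043] turn [ 0.001  0.001 -0.001]
```

Emit:
carry_out(motion=[[-0.025, -0.038, 0, 0, 0, 0, 1], [-0.05, -0.076, 0, 0, 0, 0, 1], [-0.06, -0.094, 0, 0, 0, 0, 1], [-0.06, -0.094, 0, 0, 0, 0, 1], [-0.06, -0.094, 0, 0, 0, 0, 1]])

```text
t: 12.2
eef_pos: [0.5047, -0.3136, 0.225]
orientation: [3.141, -0.0, 2.681]
wrist_force: [0.7, 0.3, 0.3]
grip_width: 1.002
finger_force: 0.0
```

```bash
python3 - <<'E'
from h import *
C=cam("wrist");a=camera("wrist");np.savez("w6.npz",K=C[0],R=C[1],t=C[2]);print(read_state()["eef_pos"],np.abs(read_state()["qvel"]).max())
cv2.imwrite("pics/w6.png",cv2.resize(a,(800,600),interpolation=cv2.INTER_CUBIC)[:,:,::-1])
E
```

```text
[ 0.50508797 -0.31258312  0.22490907] 0.019256435326282576
```

View pics/w6.png

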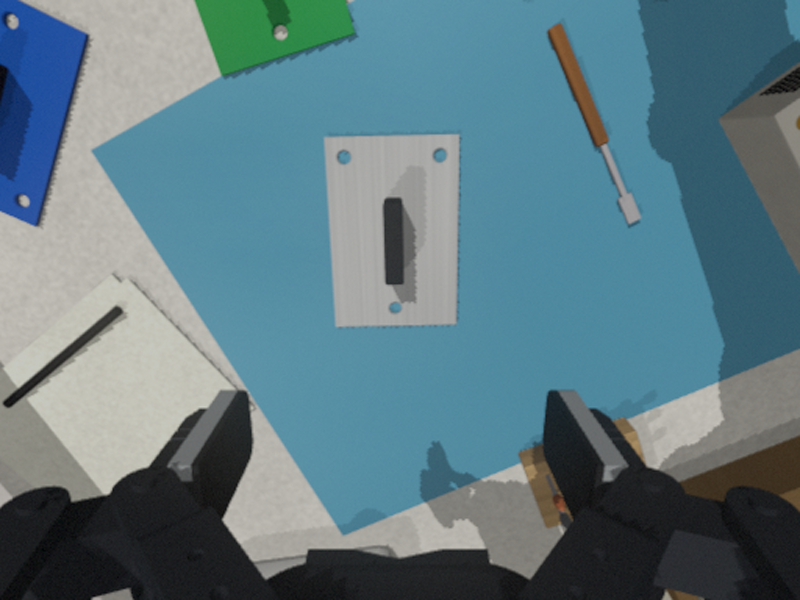

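The cover's holes are at (440,155), (344,157) and (395,308).

```bash
python3 - <<'E'
from h import *
im=cv2.imread("pics/w6.png").astype(int);C=tuple(np.load("w6.npz")[k] for k in "KRt");P=[]
for u,v in[(440,155),(344,157),(395,308)]:
    w=im[v-11:v+12,u-11:u+12];g=np.clip((w[...,0]-w[...,2])-20,0,None)
    y,x=np.nonzero(g>15);P.append([x.mean()+u-11,y.mean()+v-11]);print(len(x),np.round(P[-1],1))
f=lambda p:(np.array(p)+.5)*S-.5
B=back(C,f(P),.003);r=fit(H,B);print(r)
go([r[0],r[1],.08],r[2]+np.pi)
E
```

```text
123 [439.7 155.3]
125 [344.1 157.3]
88 [395.1 307.2]
(np.float64(0.4987), np.float64(-0.3151), np.float64(-0.4414), array([0.2, 0.2, 0.3]))
to [ 0.4987 -0.3151  0.08  ] 2.7 shift [ 0.0046 -0.0052  0.1449] turn [ 0.001  -0.0004 -0.0177]
```

Emit:
carry_out(motion=[[0.003, -0.003, 0.04, 0, 0, -0.018, 1], [0.005, -0.005, 0.08, 0, 0, -0.018, 1], [0.005, -0.005, 0.12, 0, 0, -0.018, 1], [0.005, -0.005, 0.145, 0, 0, -0.018, 1], [0.005, -0.005, 0.145, 0, 0, -0.018, 1]])

```text
t: 12.75
eef_pos: [0.4966, -0.3123, 0.0768]
orientation: [3.14, -0.007, 2.702]
wrist_force: [-0.3, -0.7, 0.2]
grip_width: 0.998
finger_force: 0.0
```

Emit:
carry_out(motion=[[0, 0, 0, 0, 0, 0, 1], [0, 0, 0, 0, 0, 0, 1]])

```text
t: 12.95
eef_pos: [0.4998, -0.3161, 0.0817]
orientation: [3.141, 0.003, 2.701]
wrist_force: [0.3, -0.2, -0.3]
grip_width: 0.997
finger_force: 0.0
```

```bash
python3 - <<'E'
from h import *
go([.4987,-.3151,-.017],2.7002)
E
```

```text
to [ 0.4987 -0.3151 -0.017 ] 2.7 shift [0.0017 0.0004 0.0987] turn [0.0004 0.003  0.0005]
```

Emit:
carry_out(motion=[[0.001, 0, 0.025, 0, 0, 0, 1], [0.001, 0, 0.05, 0, 0, 0, 1], [0.001, 0, 0.07, 0, 0, 0, 1], [0.001, 0, 0.085, 0, 0, 0, 1], [0.001, 0, 0.09, 0, 0, 0, 1]])

```text
t: 13.45
eef_pos: [0.4977, -0.3154, -0.0104]
orientation: [3.141, 0.0, 2.7]
wrist_force: [0.3, 0.0, 0.4]
grip_width: 1.002
finger_force: 0.0
```

Emit:
carry_out(motion=[[0, 0, 0.004, 0, 0, 0, 1], [0, 0, 0.007, 0, 0, 0, 1], [0, 0, 0.007, 0, 0, 0, 0.5], [0, 0, 0.007, 0, 0, 0, 0.1], [0, 0, 0.007, 0, 0, 0, -0.2]])

```text
t: 13.95
eef_pos: [0.4977, -0.3158, -0.0167]
orientation: [3.142, 0.001, 2.7]
wrist_force: [0.3, -1.5, 0.2]
grip_width: 0.516
finger_force: 0.0
```

Emit:
carry_out(motion=[[0, 0, 0, 0, 0, 0, -0.4], [0, 0, 0, 0, 0, 0, -0.5], [0, 0, 0, 0, 0, 0, -0.6], [0, 0, 0, 0, 0, 0, -0.8], [0, 0, 0, 0, 0, 0, -1]])

```text
t: 14.45
eef_pos: [0.4977, -0.3154, -0.017]
orientation: [3.141, 0.0, 2.7]
wrist_force: [-0.6, 0.6, 3.8]
grip_width: 0.151
finger_force: 59.4
```

Emit:
carry_out(motion=[[0, 0, 0, 0, 0, 0, -1], [0, 0, 0, 0, 0, 0, -1], [0, 0, 0, 0, 0, 0, -1]])

```text
t: 14.75
eef_pos: [0.4977, -0.3155, -0.017]
orientation: [3.141, 0.0, 2.7]
wrist_force: [0.1, 2.1, 6.4]
grip_width: 0.15
finger_force: 59.4
```

Emit:
carry_out(motion=[[0, 0, -0.005, 0, 0, 0, -1], [0, 0, -0.02, 0, 0, 0, -1], [0, 0, -0.05, 0, 0, 0, -1], [0, 0, -0.09, 0, 0, 0, -1], [0, 0, -0.13, 0, 0, 0, -1]])

```text
t: 15.25
eef_pos: [0.4965, -0.3156, 0.1144]
orientation: [-3.141, -0.001, 2.699]
wrist_force: [1.9, -0.3, -3.1]
grip_width: 0.151
finger_force: 58.5
```

Emit:
carry_out(motion=[[0, 0, -0.02, 0, 0, 0, -1], [0, 0, -0.03, 0, 0, 0, -1], [0, 0, -0.03, 0, 0, 0, -1]])

```text
t: 15.55
eef_pos: [0.4978, -0.3159, 0.1441]
orientation: [3.141, 0.002, 2.7]
wrist_force: [-0.3, -0.3, -2.9]
grip_width: 0.151
finger_force: 58.7
```

```bash
python3 - <<'E'
from h import *
go([.5919,.0001,.143],3.3265)
E
```

```text
to [5.919e-01 1.000e-04 1.430e-01] 3.326 shift [0.0501 0.3259 0.0011] turn [-4.000e-04  2.200e-03 -6.269e-01]
```

Emit:
carry_out(motion=[[0.004, 0.025, 0, 0, 0, -0.05, -1], [0.01, 0.06, 0, 0, 0, -0.12, -1], [0.015, 0.095, 0, 0, 0, -0.19, -1], [0.02, 0.13, 0, 0, 0, -0.26, -1], [0.025, 0.163, 0, 0, 0, -0.32, -1]])

```text
t: 16.05
eef_pos: [0.5436, -0.1555, 0.141]
orientation: [3.141, -0.003, 3.023]
wrist_force: [0.4, -0.1, -3.5]
grip_width: 0.15
finger_force: 58.8
```

```bash
python3 - <<'E'
from h import *
go([.5919,.0001,.143],3.3265)
E
```

```text
to [5.919e-01 1.000e-04 1.430e-01] 3.326 shift [-0.0296  0.1603 -0.002 ] turn [ 0.0006 -0.0032 -0.3037]
```

Emit:
carry_out(motion=[[-0.006, 0.035, 0, 0, 0, -0.07, -1], [-0.013, 0.07, 0, 0, 0, -0.14, -1], [-0.02, 0.105, 0, 0, 0, -0.21, -1], [-0.025, 0.138, 0, 0, 0, -0.27, -1], [-0.028, 0.158, 0, 0, 0, -0.303, -1]])

```text
t: 16.55
eef_pos: [0.5909, -0.0007, 0.1409]
orientation: [3.14, -0.003, -2.955]
wrist_force: [-0.5, 0.5, -2.7]
grip_width: 0.15
finger_force: 58.8
```

Emit:
carry_out(motion=[[0, 0, 0, 0, 0, 0, -1], [0, 0, 0, 0, 0, 0, -1], [0, 0, 0, 0, 0, 0, -1]])

```text
t: 16.85
eef_pos: [0.5908, -0.0062, 0.1423]
orientation: [-3.141, -0.001, -2.963]
wrist_force: [-0.6, -0.3, -2.2]
grip_width: 0.154
finger_force: 58.8
```

```bash
python3 - <<'E'
from h import *
go([.5919,.0001,.143],3.3265)
C=cam("wrist");a=camera("wrist");np.savez("w7.npz",K=C[0],R=C[1],t=C[2])
s=read_state();z=s["eef_pos"][2]+.017
R=np.array([[np.cos(.1849),-np.sin(.1849)],[np.sin(.1849),np.cos(.1849)]])
X=np.vstack([H])@R.T
f=lambda p:((p+.5)/S-.5).round(1).tolist()
print("pred holes at",z,f(proj(C,np.c_[X+[.5919,.0001],[z+.004]*3])),"threads",f(proj(C,np.c_[X+[.5919,.0001],[.06]*3])))
cv2.imwrite("pics/w7.png",cv2.resize(a,(800,600),interpolation=cv2.INTER_CUBIC)[:,:,::-1])
E
```

```text
to [5.919e-01 1.000e-04 1.430e-01] 3.326 shift [-0.0022  0.006  -0.0007] turn [-0.0009 -0.0014 -0.0067]
pred holes at 0.15949158326703028 [[541.6, 209.9], [298.0, 211.4], [417.4, 539.3]] threads [[484.2, 181.6], [337.6, 182.5], [410.5, 400.1]]
```

View pics/w7.png

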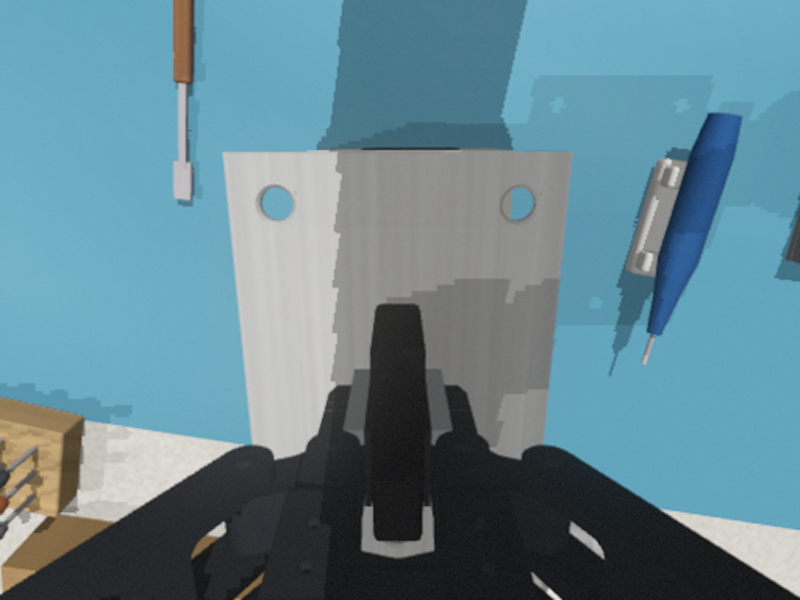

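The cover is held over the box. Its rear holes are at (518,204) and (277,203), and the plate's rear corners at (223,153) and (572,153). The box is hidden under the plate, so I'll use the measured box pose.

```bash
python3 - <<'E'
from h import *
from scipy.optimize import least_squares
C=tuple(np.load("w7.npz")[k] for k in "KRt");s=read_state()
f=lambda p:(np.array(p)+.5)*S-.5
P=f([[518,204],[277,203],[572,153],[223,153]])
L=np.array([[-60,36],[-60,-36],[-75,50],[-75,-50.]])/1000
for z in(.1595,.1635,.1675):
    B=back(C,P,z);print(z,fit(L,B),np.linalg.norm(B[0]-B[1]).round(4),np.linalg.norm(B[2]-B[3]).round(4))
print(s["eef_pos"],s["orientation"],np.array(s["orientation"])[2]+np.pi)
E
```

```text
0.1595 (np.float64(0.5917), np.float64(-0.0071), np.float64(0.1773), array([0.4, 0.5, 1.2, 1.2])) 0.0728 0.1024
0.1635 (np.float64(0.5914), np.float64(-0.0071), np.float64(0.1773), array([0.6, 0.7, 0.3, 0.4])) 0.0709 0.0997
0.1675 (np.float64(0.5912), np.float64(-0.0072), np.float64(0.1773), array([1.5, 1.6, 1.6, 1.6])) 0.069 0.0971
[ 0.59091756 -0.00615517  0.14249158] [-3.14081559e+00 -1.00120281e-03 -2.96345113e+00] 0.17814151991634652
```

Emit:
carry_out(motion=[[-0.001, 0.003, 0.01, 0, 0, -0.004, -1], [-0.002, 0.007, 0.025, 0, 0, -0.008, -1], [-0.002, 0.007, 0.04, 0, 0, -0.008, -1], [-0.002, 0.007, 0.055, 0, 0, -0.008, -1], [-0.002, 0.007, 0.06, 0, 0, -0.008, -1]])

```text
t: 17.4
eef_pos: [0.5905, 0.003, 0.0801]
orientation: [3.142, -0.004, -2.952]
wrist_force: [0.5, -0.5, -3.2]
grip_width: 0.151
finger_force: 58.8
```

Emit:
carry_out(motion=[[0, 0, 0, 0, 0, 0, -1], [0, 0, 0, 0, 0, 0, -1], [0, 0, 0, 0, 0, 0, -1], [0, 0, 0, 0, 0, 0, -1]])

```text
t: 17.8
eef_pos: [0.5928, 0.0032, 0.0835]
orientation: [3.142, 0.001, -2.952]
wrist_force: [0.5, -0.3, -2.8]
grip_width: 0.151
finger_force: 58.8
```

```bash
python3 - <<'E'
from h import *
# TCP target: plate offset from TCP measured at (.0005,-.0009), yaw -.0008, z .017
go([.5919-.0005,.0001+.0009,.058],3.3265+.0008)
print(read_state()["orientation"])
E
```

```text
to [0.5914 0.001  0.058 ] 3.327 shift [ 0.0018 -0.0019  0.0255] turn [0.     0.0013 0.0034]
[ 3.14157679e+00  1.32349275e-03 -2.95243632e+00]
```

Emit:
carry_out(motion=[[0.001, -0.001, 0.006, 0, 0, 0.003, -1], [0.002, -0.002, 0.012, 0, 0.001, 0.003, -1], [0.002, -0.002, 0.018, 0, 0.001, 0.003, -1], [0.002, -0.002, 0.022, 0, 0.001, 0.003, -1], [0.002, -0.002, 0.022, 0, 0.001, 0.003, -1]])

```text
t: 18.3
eef_pos: [0.59, 0.0008, 0.0599]
orientation: [3.141, -0.003, -2.955]
wrist_force: [-0.8, 0.4, -3.2]
grip_width: 0.155
finger_force: 58.8
```

Emit:
carry_out(motion=[[0, 0, 0, 0, 0, 0, -1], [0, 0, 0, 0, 0, 0, -1], [0, 0, 0, 0, 0, 0, -1], [0, 0, 0, 0, 0, 0, -1]])

```text
t: 18.7
eef_pos: [0.5908, 0.0008, 0.061]
orientation: [3.142, -0.001, -2.955]
wrist_force: [0.5, -0.1, -2.1]
grip_width: 0.153
finger_force: 58.8
```

```bash
cat > m.py <<'E'
from h import *
# predicted hole pixels; find the actual by darkness/blueness differences via template-free edge ellipse fit
go([.5919-.0005,.0001+.0009,.058],3.3265+.0008)
C=cam("wrist");a=camera("wrist");s=read_state();print(s["t"],s["orientation"],s["wrist_force"])
g=cv2.cvtColor(a,cv2.COLOR_RGB2GRAY);z=s["eef_pos"][2]+.017
R=np.array([[np.cos(.1849),-np.sin(.1849)],[np.sin(.1849),np.cos(.1849)]])
L=np.array([[-75,50],[-75,-50],[-60,36],[-60,-36]])/1000
q=proj(C,np.c_[L@R.T+[.5919,.0001],[z+.004]*4]);print("pred corners/holes",q.round(1).tolist())
W=[]
for u,v in q[2:]:
    u0,v0=int(u)-16,int(v)-16;c=g[v0:v0+33,u0:u0+33];h=a[v0:v0+33,u0:u0+33].astype(int)
    best=None
    ref=np.median(h.reshape(-1,3),0);m=(np.abs(h-ref).sum(2)>45).astype(np.uint8)
    for cn in cv2.findContours(cv2.morphologyEx(m,cv2.MORPH_CLOSE,np.ones((3,3))),cv2.RETR_EXTERNAL,cv2.CHAIN_APPROX_NONE)[0]:
        if len(cn)>15: e=cv2.fitEllipse(cn);print("ellipse",np.round([e[0][0]+u0,e[0][1]+v0,*e[1]],1))
E
python3 m.py
```

```text
to [0.5914 0.001  0.058 ] 3.327 shift [-0.0006  0.0001  0.003 ] turn [ 0.     -0.0006  0.0005]
18.75 [ 3.14156053e+00 -6.77931059e-04 -2.95534879e+00] [ 0.04731485 -0.17782991 -3.47882535]
pred corners/holes [[366.5, 98.2], [142.8, 97.8], [332.7, 131.9], [176.5, 131.7]]
ellipse [330.8 130.3  20.5  22.2]
ellipse [176.  131.   37.9  37.9]
```

Emit:
carry_out(motion=[[0, 0, 0.001, 0, 0, 0, -1], [-0.0005, 0, 0.002, 0, -0.0005, 0, -1], [-0.0005, 0, 0.003, 0, -0.0005, 0, -1], [-0.0005, 0, 0.003, 0, -0.0005, 0, -1], [-0.0005, 0, 0.003, 0, -0.0005, 0, -1]])

```text
t: 19.25
eef_pos: [0.5911, 0.0009, 0.0577]
orientation: [3.142, -0.001, -2.955]
wrist_force: [0.6, 1.0, -3.7]
grip_width: 0.154
finger_force: 58.8
```

```bash
cat > m2.py <<'E'
from h import *
go([.5919-.0005,.0001+.0009,.058],3.3265+.0008)
C=cam("wrist");a=camera("wrist");s=read_state();z=s["eef_pos"][2]+.021
h=cv2.cvtColor(a,cv2.COLOR_RGB2HSV);R=np.array([[np.cos(.1849),-np.sin(.1849)],[np.sin(.1849),np.cos(.1849)]])
def pr(x,y,z=z): return proj(C,np.r_[R@[x,y]+[.5919,.0001],z])[0]
g=cv2.cvtColor(a,cv2.COLOR_RGB2GRAY).astype(np.float32);sat=h[...,1].astype(np.float32)
def edge(im,x,y,dx,dy,r=6):   # offset in mm of strongest edge along local direction
    o=np.arange(-r,r+.01,.1);p=np.array([pr(x+k*dx/1000,y+k*dy/1000) for k in o],np.float32)
    v=cv2.remap(im,p[:,0],p[:,1],cv2.INTER_LINEAR).ravel();v=cv2.GaussianBlur(v[None],(0,0),4).ravel();d=np.abs(np.gradient(v));i=d[8:-8].argmax()+8;return o[i],d[i]
print("rear edge dx mm",[np.round(edge(sat,-.075,y,1,0)[0],1) for y in(-.04,-.02,0,.02,.04)])
print("+y edge dy",[np.round(edge(sat,x,.05,0,1)[0],1) for x in(-.07,-.06,-.05,-.03)],"-y edge dy",[np.round(edge(sat,x,-.05,0,1)[0],1) for x in(-.07,-.06,-.05,-.03)])
for y in(.036,-.036):
    pts=[]
    for t in np.arange(0,2*np.pi,np.pi/12):
        e,q=edge(g,-.06+.005*np.cos(t),y+.005*np.sin(t),np.cos(t),np.sin(t),2.5);pts.append([(5+e)*np.cos(t),(5+e)*np.sin(t)])
    print("hole offset mm",np.array(cv2.fitEllipse(np.array(pts,np.float32))[0]).round(2),np.median(pts,0).round(2))
u,v=pr(-.06,0).astype(int);cv2.imwrite("pics/w8.png",a[:,:,::-1])
print("thread px",[pr(-.06,y,.06).round(0).tolist() for y in(.036,-.036)],"hole px",[pr(-.06,y).round(0).tolist() for y in(.036,-.036)])
m=(h[...,0]>10)&(h[...,0]<28)&(h[...,1]>90)
for y in(.036,-.036):
    c=pr(-.06,y).astype(int);w=m[c[1]-12:c[1]+13,c[0]-12:c[0]+13];b=np.nonzero(w);print("brass n",len(b[0]),(np.mean(b[1])+c[0]-12,np.mean(b[0])+c[1]-12) if len(b[0]) else None)
E
python3 m2.py
```

```text
to [0.5914 0.001  0.058 ] 3.327 shift [-0.0003  0.0001 -0.0003] turn [ 0.     -0.0007  0.0004]
rear edge dx mm [np.float64(-0.7), np.float64(-0.9), np.float64(-1.2), np.float64(-1.1), np.float64(-0.5)]
+y edge dy [np.float64(-0.2), np.float64(-0.2), np.float64(-0.3), np.float64(-0.3)] -y edge dy [np.float64(-0.4), np.float64(-0.3), np.float64(-0.3), np.float64(-0.3)]
hole offset mm [-0.66 -0.62] [-0.  0.]
hole offset mm [-0.7  -0.36] [-0.  0.]
thread px [[324.0, 127.0], [185.0, 127.0]] hole px [[333.0, 131.0], [176.0, 131.0]]
brass n 93 (np.float64(329.10752688172045), np.float64(129.4516129032258))
brass n 89 (np.float64(178.64044943820224), np.float64(129.25842696629212))
```

Emit:
carry_out(motion=[[-0.0004, 0.0002, 0, 0, 0, 0, -1], [-0.0008, 0.0004, 0, 0, 0, 0, -1], [-0.0008, 0.0004, 0, 0, 0, 0, -1], [-0.0008, 0.0004, 0, 0, 0, 0, -1], [-0.0008, 0.0004, 0, 0, 0, 0, -1]])

```text
t: 19.8
eef_pos: [0.5919, 0.0014, 0.0578]
orientation: [3.142, -0.0, -2.955]
wrist_force: [0.1, -0.6, -2.3]
grip_width: 0.151
finger_force: 58.8
```

Emit:
carry_out(motion=[[0, 0, 0, 0, 0, 0, -1], [0, 0, 0, 0, 0, 0, -1], [0, 0, 0, 0, 0, 0, -1], [0, 0, 0, 0, 0, 0, -1], [0, 0, 0, 0, 0, 0, -1]])

```text
t: 20.3
eef_pos: [0.5919, 0.0015, 0.0578]
orientation: [3.142, -0.001, -2.955]
wrist_force: [-0.1, 0.2, -2.8]
grip_width: 0.151
finger_force: 58.8
```

```bash
python3 m2.py; python3 -c "
from workcell import *;s=read_state();print(s['eef_pos'],s['orientation'],s['qvel'],s['wrist_force'])"
```

```text
to [0.5914 0.001  0.058 ] 3.327 shift [ 0.0005 -0.0004 -0.0002] turn [ 0.     -0.0005  0.0005]
rear edge dx mm [np.float64(-0.7), np.float64(-0.9), np.float64(-1.1), np.float64(-1.0), np.float64(-0.4)]
+y edge dy [np.float64(0.2), np.float64(0.3), np.float64(0.2), np.float64(0.1)] -y edge dy [np.float64(0.1), np.float64(0.1), np.float64(0.1), np.float64(0.1)]
hole offset mm [-0.02  0.01] [-0.  0.]
hole offset mm [0.22 0.14] [-0.  0.]
thread px [[324.0, 125.0], [184.0, 125.0]] hole px [[332.0, 130.0], [175.0, 129.0]]
brass n 86 (np.float64(328.40697674418607), np.float64(128.67441860465115))
brass n 89 (np.float64(178.65168539325842), np.float64(128.79775280898878))
[0.59186704 0.00144421 0.05780543] [ 3.14156862e+00 -5.15175742e-04 -2.95537781e+00] [ 0.00081899  0.00035088 -0.00052784  0.00126936  0.00024546 -0.00074575
 -0.00048197] [ 0.04355855  0.67998184 -3.3220691 ]
```

The holes are within about 0.2 mm of the threads. The plate is level and still, with its underside at about 74.8 mm, so I'm handing in.

```bash
python3 -c "
from workcell import *;print(close_job())"
```

```text
the job is handed in; nothing more can be done
None
```

The job is handed in: the cast stands upright in the model tray, and the aluminium cover is held still and level about 15 mm above the box's rim. Its two rear holes measured within about 0.2 mm of their threads; the third is hidden behind the gripper, so its position follows from the plate's measured pose.

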